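# Lift the browned roll with the chimta and hold it over the thali

## Robot

A 7-joint arm with a two-finger parallel gripper is mounted at the origin on the work surface. World frame = base frame: x ahead of the robot, y to its left, z up, the work surface at z = 0. Lengths are in mm, angles in rad, forces in N, time in s.
With the tool pointing down it reaches from about 425 to 875 mm from the base axis. Payload 9.9 kg.
Tool frame: the origin (TCP) lies midway between the tips of the shut fingers; the grasp point (between the pads) lies 19 mm behind it; y points along the fingers, x is the direction in which the jaws open and shut, and the axes are right-handed (so a half turn about y gives the same grasp; the last joint's range is limited). The gripper opens to 85 mm and grips with 20 to 120 N. Pads are 22 mm wide; open, the fingers measure 114 mm over their backs; the gripper's body (76 mm by 85 mm) begins 54 mm behind the grasp point. The pads swing forward as they close: fully open they stand 13 mm farther back than shut.
Start: joints at [-1.349, 0.576, 0.025, 1.437, -0.015, 1.129, -0.057], TCP at [203.205, 643.689, 205.289] pointing down, gripper open.
Joint ranges: [-2.76, 2.76], [-0.34, 2.15], [-1.52, 1.57], [0.19, 2.46], [-1.09, 4.23], [0.17, 1.99], [-2.82, 2.82]. Speed limits (rad/s): [2.22, 2.22, 3.01, 3.01, 3.14, 3.14, 3.14].

## Interface

Orientations are given as a unit quaternion [w, x, y, z].
In Python, from plant import * gives the robot as it stands. The module is installed in compiled form; this text tells all that it offers.
- The arm moves only by the tool move_arm, never from a script. Its argument "plan" is a list of rows, each a list of 3 entries, a list of its own where there are three numbers: the shift along the tool's x, y, z in cm, then the turn, a rotation vector about the tool's x, y, z in degrees, then the finger opening in cm, from 0 to 8.54. In form: [[[dx, dy, dz], [rx, ry, rz], gripper], ...]. A call has exactly 10 rows; each row shifts and turns the pose as measured when the row begins, along the tool's axes as they then stand; what a row does not reach is not made up. A row lasts 1/10 s, in which the tool goes at most 50 mm and 8.59 degrees, less where a joint would pass 70% of its speed; a pose out of reach is approached as far as the arm can. A call is refused whole if a number of a shift passes 5 or a number of a turn 8.59, either way. A call with a gripper value outside its range is refused whole. The fingers move at their own pace and stop on an object; "newtons" is the grip in N (left out, the last holds). Time passes only in rows, so rows that do not move let the fingers close, or fill a call up. It gives the time, the measured TCP pose, the force and the opening at its end, in the units of the state.
- state(): the state, without advancing time (a new reading comes with each control period).
- get_image(name): name is "side" or "top" or "wrist"; returns (picture, depth): 480x640x3 uint8, red, green, blue; 480x640 float32, mm along the optical axis (not along the pixel's ray), 0 where there is no reading.
- camera_model(name): a dict with "fx", "fy", "cx", "cy" (pixels), "dist" ([k1, k2, p1, p2, k3] as OpenCV has them; the pictures are not rectified), "rvec" (rotation vector, rad) and "tvec" (3), from world to camera coordinates, as OpenCV has them. Camera axes: x right, y down, z forward; pixel columns grow to the right and rows downward; lengths in mm; the calibration is good to about 2 mm. A picture is of the moment at which its call begins: read the wrist's pose just before it. camera_model takes no time and is no camera call; for the wrist camera it gives the pose at the moment of the call.
- finish_job(): hands the job in, once; it reports no verdict.
Trained networks look in the newest picture that a camera, given by its name, has taken for a name from the list of things; names that differ only in an ending like _2 or _b are one class to them, and where a whole thing is asked for, a point or a joint stands for the part that bears it (a point fixed in the world has none). Each returns a list of dicts, best first, with "p" (0 to 1); they miss things now and then, are a little off and sometimes report something else, mostly with a low value. They report only what shows in the picture. A call takes as long as a camera call. They do not tell look-alikes from the thing itself.
- find_in(camera, label): "position" ([column, row] in pixels, amid what is visible of it).
- regions_of(camera, label): "mask" (480x640 bool, what is visible of it) and "position" ([column, row] in pixels, amid what is visible of it).
- pinpoint(camera, label): "position" ([column, row] in pixels: a listed point, or the origin of a listed thing).
The state is a dict: "time": time; "qpos": joint angles; "qvel": joint speeds; "effort": joint torques, N m; "position": TCP position; "orientation": TCP orientation; "wrist_force": force on the tool from outside, world axes, zero at the start; "torque": the same for the moment, N m; "opening": finger opening in mm.
Only numpy, scipy, OpenCV 4.12 (cv2) and the standard library are available. Lean on these libraries where they do the work, as an engineer would, in place of code of your own. Each camera call takes 0.05 s, during which the arm holds its last target. There are 200 camera calls.

## Task

Pick up the steel chimta tongs, close them on the one dark brown roll on the wooden board, carry it in the tongs and hold it up about a hand's breadth above the middle of the steel thali. Handle the brown roll only with the tongs, leave the two pale rolls, the thali, the katori and the belan where they are, and finish while still holding the roll up in the tongs: do not put it down or let go.

Things in the scene. Friction and masses are not known exactly. Their poses are not given: they have to be found in the camera images.
- chimta: Steel chimta tongs lying on the ledge: a U of flat strip on edge (24 mm tall, 3 mm thick), 115 g, opening and closing in the horizontal plane. Origin: underside, midway between the roots of the two 225 mm arms, where the 21.5 mm radius bend behind it starts. x to the open tips, y to the left arm, z up. Bend and left arm are this rigid body. Open, the arms are 43 mm apart at the roots, 68 mm at the tips (centres).
- chimta_arm: The right arm of the chimta, hinged at its root and sprung open. Origin: its root on the underside, x along the arm to its tip, z up.
- grip_left (a point): Point in the left arm's strip where the tongs balance and are to be gripped, 105 mm from the arm's root, at mid-height (12 mm over the underside).
- grip_right (a point): The same point in the right arm. Fingers go outside both arms here and squeeze across them: outer width 58 mm when open (about 4 N starts closing it), 46 mm (about 8 N) when the arms are parallel with a 40 mm gap.
- jaw_left (a point): Point in the left arm's strip where an item is held, 205 mm from the root (20 mm short of the tip), at mid-height (12 mm over the underside).
- jaw_right (a point): The same point in the right arm. The jaws' middle lies halfway between jaw_left and jaw_right.
- roll_brown: The dark brown, well baked hard roll: round puck, 40 mm diameter, 34 mm tall, straight sides from 5 to 27 mm up, about 50 g, a cross slit on top. It stands loose on the board. Origin: centre of its underside, z up.
- roll_pale_a: A pale cream roll of the same shape and size. Origin: centre of its underside.
- roll_pale_b: Another pale cream roll of the same shape and size. Origin: centre of its underside.
- board: Fixed wooden board, 160 mm (its x) by 270 mm (its y), 25 mm thick. Origin: centre of its underside. The three rolls stand on it in a loose row along its y, 75 mm or more apart centre to centre, in any order.
- thali: Loose stainless steel plate, 240 mm diameter, rim 14 mm tall, floor 3 mm thick. Origin: centre of its underside, on the ledge.
- katori: Small empty steel bowl, 84 mm across, 40 mm tall. Origin: centre of its underside. To be left alone.
- belan: Wooden rolling pin, 360 mm long, 40 mm thick, lying along its own y. Origin: on the ledge under its middle. To be left alone.
Mind the look-alikes: they are no part of the job. There is more than one size of the roll_brown; the one meant has the size given above.

How it is judged:
By the outcome, as a careful person would: the job done as asked, in the order asked, and still so for the second after the job is handed in, while the arm keeps its last pose, push and grip.
It also fails if it takes over 42 s, if anything falls off the work surface, if the arm or the gripper's body presses on something with over 40 N, if the wrist force passes 120 N, or if a joint passes its speed limit or range.

## Working session

There is one attempt and no reset: what is moved stays moved. The work goes in short steps, Python scripts to look and compute and a tool call to move; the robot and the scene stay as the last step left them, time stands still between calls to the robot, and variables do not carry over. Pictures are saved under pics/ and viewed, about 8 in all and at most 12, crops included, and the job is handed in when it is done.

Besides the shell and the picture viewer there is one more tool, called after ">>>" as name(argument=value, ...) on one line, values as JSON. move_arm: Moves the arm, as the interface text tells. Its arguments: {"type":"object","properties":{"plan":{"type":"array","items":{"type":"array"}},"newtons":{"type":"number"}},"required":["plan"]}

```bash
mkdir -p pics
cat > h.py <<'E'
from plant import *
import numpy as np, cv2
from scipy.spatial.transform import Rotation as R
def snap(cam,fn=None):
    m=camera_model(cam); im,d=get_image(cam)
    if fn: cv2.imwrite('pics/'+fn,im[:,:,::-1])
    return m,im,d
def ray(m,uv):
    K=np.array([[m['fx'],0,m['cx']],[0,m['fy'],m['cy']],[0,0,1.]])
    n=cv2.undistortPoints(np.array([[uv]],float),K,np.array(m['dist'],float))[0,0]
    Rm=cv2.Rodrigues(np.array(m['rvec'],float))[0]; t=np.array(m['tvec'],float).ravel()
    return -Rm.T@t, Rm.T@np.array([n[0],n[1],1.])
def at_z(m,uv,z):
    c,r=ray(m,uv); return c+r*(z-c[2])/r[2]
def at_d(m,uv,d):
    u,v=np.round(uv).astype(int); w=d[max(v-2,0):v+3,max(u-2,0):u+3]; w=w[w>0]
    c,r=ray(m,uv); return c+r*np.median(w) if len(w) else None
def rot():
    q=state()['orientation']; return R.from_quat([q[1],q[2],q[3],q[0]])
E
python3 - <<'E'
from h import *
np.set_printoptions(precision=1,suppress=True)
s=state();print(s['time'],s['position'],s['orientation'],s['opening']);print(rot().as_matrix())
for cam in ['top','side']:
    m,im,d=snap(cam,cam+'0.png')
    for l in ['chimta','roll_brown','roll_pale_a','thali','grip_left','grip_right','jaw_left','jaw_right','katori','belan','board']:
        for f in (pinpoint,):
            for o in f(cam,l)[:4]:
                p=o['position'];print(cam,l,round(o['p'],2),np.array(p),at_d(m,p,d))
print(state()['time'])
E
```

```text
0.0 [203.1 643.2 204.4] [-0.6  0.6  0.4 -0.4] 85.43469866225394
[[ 0.3 -0.  -1. ]
 [ 1.  -0.   0.3]
 [-0.  -1.  -0. ]]
top chimta 0.95 [475.6 314.5] [ 405.9 -309.8   -0. ]
top chimta 0.6 [374.9 149.9] [ 751.6 -118.8   24.2]
top roll_brown 0.93 [253.7 145.8] [757.6 132.7  47.4]
top roll_brown 0.91 [267.7 225.8] [587.5 104.4  58.5]
top roll_brown 0.65 [335.9 306.9] [426.2 -25.5  48.1]
top roll_pale_a 0.77 [353.2 228.2] [578.7 -64.1  58. ]
top roll_pale_a 0.56 [310.6 229.8] [577.6  20.   57.7]
top thali 0.76 [143.8 282.5] [487.5 360.7   2.5]
top grip_left 0.8 [478.1 260. ] [ 516.6 -324.1    0.7]
top grip_right 0.87 [501.7 262.5] [ 508.6 -366.5   15.5]
top jaw_left 0.96 [475.1 211.5] [ 618.4 -325.2    4.2]
top jaw_right 0.64 [506.5 214.6] [ 610.6 -390.8    2.2]
top katori 0.89 [202.7 167.2] [728.7 246.    2.8]
top board 0.66 [373.8 146.8] [ 755.5 -115.8   32.3]
top board 0.56 [308.7 230.2] [576.7  23.8  58.4]
side roll_brown 0.77 [397.4 263.2] [420.5   7.7  25.2]
side roll_brown 0.65 [218.5 268.3] [750.4 151.5  31.6]
side roll_brown 0.64 [354.3 160.7] [ 619.8 -325.7   12.5]
side roll_brown 0.59 [299.5 276.4] [584.  129.8  48.4]
side roll_pale_a 0.81 [332.3 225.2] [579.9 -45.3  35.1]
side roll_pale_a 0.64 [319.1 248.6] [577.2  41.9  45. ]
side thali 0.96 [300.9 403.7] [490.7 355.4   3.7]
side grip_left 0.94 [390.1 173.4] [ 520.1 -311.2    7.2]
side grip_right 0.74 [264.8 198.4] [757.9 -82.   32.6]
side grip_right 0.71 [397.2 161.4] [ 516.  -365.8    9.3]
side jaw_left 0.74 [359.2 162.7] [ 606.  -324.2   10.5]
side jaw_right 0.93 [366.3 148.1] [ 606.8 -388.6   15.3]
side jaw_right 0.34 [302.3 406.6] [486.4 359.9   4.4]
side katori 0.67 [206.8 316.2] [708.5 270.5  37.6]
side belan 0.73 [267.3 196.8] [754.8 -89.   32.9]
side board 0.91 [318.2 256.2] [578.   45.4  26.2]
1.2
```

View pics/top0.png

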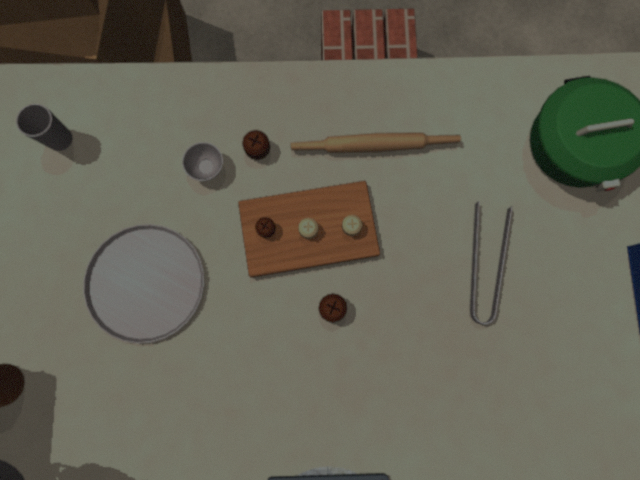

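View pics/side0.png

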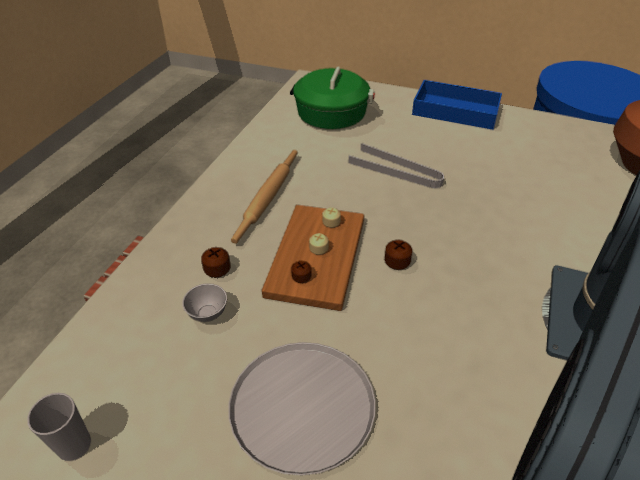

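Top view: the chimta lies with its bend at (485,322) and tips at (477,203) and (511,208). The small brown roll is on the board at (266,228). The two bigger brown look-alikes are off the board at (256,144) and (333,308). The thali is at (145,283). I'll move in an arc towards the chimta, keeping the radius over 425 mm.

>>> move_arm(plan=[[[0,0,-4],[0,-8.5,0],8.54],[[0,0,-4],[0,-8.5,0],8.54],[[-4,0,-2.5],[0,0,0],8.54],[[-4,0,-2.5],[0,0,0],8.54],[[-4,0,-2.5],[0,0,0],8.54],[[-4,0,-2.5],[0,0,0],8.54],[[-4,0,-2.5],[0,0,0],8.54],[[-4,0,-2.5],[0,0,0],8.54],[[-4.5,0,-2],[0,0,0],8.54],[[-4.5,0,-2],[0,0,0],8.54]], newtons=30)

```text
time: 2.2
position: [473.1, 293.4, 202.4]
orientation: [-0.499, 0.496, 0.503, -0.501]
wrist_force: [1.5, 0.0, 0.3]
opening: 85.4
```

Run:
```python
from h import *
np.set_printoptions(precision=3,suppress=True)
s=state();print(s['position'],s['qpos']);print(rot().as_matrix())
np.set_printoptions(precision=1,suppress=True)
m,im,d=snap('top')
def show(l,z,n=1):
    for o in regions_of('top',l)[:n]:
        v,u=np.nonzero(o['mask']); P=np.array([at_z(m,(a,b),z) for a,b in zip(u,v)])
        print(l,round(o['p'],2),len(u),P.min(0),P.max(0),P.mean(0)); 
        if l=='chimta' and len(u)<3000: np.save('ch.npy',P)
show('chimta',12,2);show('thali',10);show('board',25,2);show('roll_brown',50,3);show('roll_pale_a',50,2)
P=np.load('ch.npy')
for x in range(400,650,20):
    q=P[abs(P[:,0]-x)<5][:,1]
    if len(q):
        c=(q.min()+q.max())/2; a=q[q>c];b=q[q<=c]; print(x,a.mean(),a.min(),a.max(),b.mean(),b.min(),b.max())
```

```text
[473.093 293.403 202.36 ] [-0.618  0.401 -0.027  1.76   0.007  0.98   0.934]
[[-0.009 -0.002 -1.   ]
 [ 1.     0.005 -0.009]
 [ 0.005 -1.     0.002]]
chimta 0.95 1263 [ 388.6 -397.5   12. ] [ 634.8 -295.1   12. ] [ 506.5 -338.4   12. ]
thali 0.88 7940 [369.7 239.8  10. ] [607.  472.1  10. ] [475.9 341.4  10. ]
board 0.87 9247 [ 490.5 -117.6   25. ] [684.5 167.9  25. ] [585.9  25.3  25. ]
board 0.19 1225 [693.7 201.2  25. ] [776.6 282.1  25. ] [735.3 241.7  25. ]
roll_brown 0.91 321 [566.6  90.7  50. ] [607.3 128.4  50. ] [586.9 109.6  50. ]
roll_brown 0.8 653 [728.2 101.1  50. ] [788.7 156.2  50. ] [758.5 127.6  50. ]
roll_brown 0.77 615 [397.6 -43.3  50. ] [451.2   7.5  50. ] [424.6 -18.3  50. ]
roll_pale_a 0.6 314 [566.5 -80.8  50. ] [607.2 -42.4  50. ] [586.4 -61.4  50. ]
roll_pale_a 0.55 289 [564.4   7.   50. ] [601.2  43.   50. ] [582.5  24.3  50. ]
400 -302.06775977269916 -308.1906172947201 -296.4059960191567 -337.9236436104332 -344.55424231497494 -329.90505054566245
420 -300.06439125001407 -304.40141597937463 -295.73313712711274 -344.4927256105396 -350.38790869199653 -339.6721
[... 502 characters left out ...]
982506 -318.8163076945171 -307.9501783532495 -369.035694772783 -373.9578524812484 -363.0333296798736
540 -315.0885489575982 -320.5446610415145 -309.63944003980885 -374.5818034210793 -379.96939591399496 -369.0022432579365
560 -317.95709370323044 -322.2767500369056 -313.38303352958235 -378.8120920141697 -383.77050583037914 -372.7665745400855
580 -320.40392856532816 -325.8981551413223 -314.9166823298622 -383.966441965166 -389.8383435352493 -378.7919957530966
600 -324.05898360008575 -327.6445474499422 -318.68878256664186 -388.74999055725164 -393.6790917029076 -382.59612805701516
620 -326.79673392899514 -331.2927182674602 -322.3064480223464 -393.67165931977286 -397.535727006629 -388.6775070023696
```

>>> move_arm(plan=[[[-5,0,-2],[0,0,0],8.54],[[-5,0,-2],[0,0,0],8.54],[[-5,0,-2],[0,0,0],8.54],[[-5,0,-2],[0,0,0],8.54],[[-5,0,0],[0,0,0],8.54],[[-5,0,0],[0,0,0],8.54],[[-5,0,0],[0,0,0],8.54],[[-5,0,0],[0,0,0],8.54],[[-5,0,0],[0,0,0],8.54],[[-5,0,0],[0,0,0],8.54]])

```text
time: 3.5
position: [570.0, -179.9, 195.0]
orientation: [-0.489, 0.48, 0.52, -0.511]
wrist_force: [1.3, -0.1, 0.5]
opening: 85.6
```

>>> move_arm(plan=[[[-5,0,1],[0,0,0],8.54],[[-5,0,1],[0,0,0],8.54],[[-3,0,0.5],[0,4.5,0],8.54],[[-2,0,0],[0,4.5,0],8.54],[[0,1,0],[0,0,0],8.54],[[0,2,0],[0,0,0],8.54],[[0,2,0],[0,0,0],8.54],[[0,1,0],[0,0,0],8.54],[[0,0,0],[0,0,0],8.54],[[0,0,0],[0,0,0],8.54]])

```text
time: 4.5
position: [561.8, -325.9, 127.3]
orientation: [0.525, -0.514, -0.485, 0.475]
wrist_force: [-0.4, -0.8, 0.3]
opening: 85.3
```

Run:
```python
from h import *
np.set_printoptions(precision=3,suppress=True)
s=state();print(s['time'],s['position'],s['qpos'],s['wrist_force']);print(rot().as_matrix())
np.set_printoptions(precision=1,suppress=True)
m,im,d=snap('wrist','w1.png')
for l in ['grip_left','grip_right','jaw_left','jaw_right','chimta','chimta_arm']:
    for o in pinpoint('wrist',l)[:2]:
        p=o['position'];print(l,round(o['p'],2),np.array(p),at_z(m,p,0 if 'ch' in l else 12))
```

```text
4.5 [ 561.818 -325.874  127.342] [ 0.415  0.614  0.083  1.599 -0.081  0.94   2.022] [-0.372 -0.85   0.268]
[[ 0.079  0.001 -0.997]
 [ 0.997  0.02   0.079]
 [ 0.02  -1.     0.001]]
grip_right 0.63 [256.2 159.2] [ 509.  -363.9   12. ]
jaw_left 0.67 [323.  298.4] [ 619.3 -325.6   12. ]
jaw_right 0.69 [239.9 286.5] [ 603.6 -388.5   12. ]
chimta 0.28 [240.1 286. ] [ 608.  -391.1    0. ]
```

View pics/w1.png

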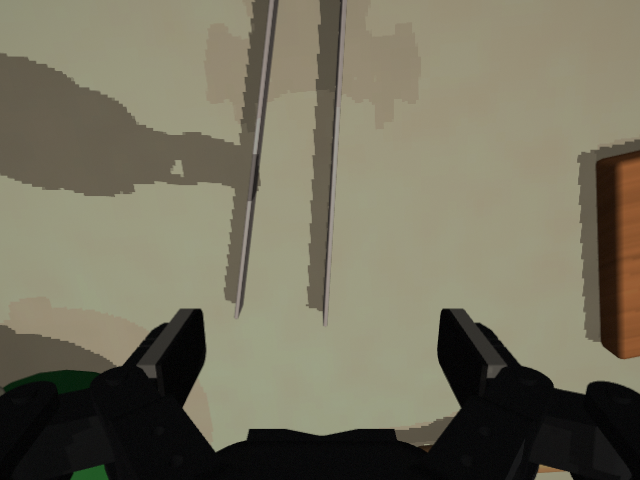

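Wrist view: left tip near (325,325), right tip near (237,318), both arms running up the image. Next I fit the arms from depth.

Run:
```python
from h import *
np.set_printoptions(precision=1,suppress=True)
m,im,d=snap('wrist')
v,u=np.mgrid[0:330,200:380]; u=u.ravel();v=v.ravel()
K=np.array([[m['fx'],0,m['cx']],[0,m['fy'],m['cy']],[0,0,1.]])
n=cv2.undistortPoints(np.stack([u,v],1)[:,None].astype(float),K,np.array(m['dist'],float))[:,0]
Rm=cv2.Rodrigues(np.array(m['rvec'],float))[0]; t=np.array(m['tvec'],float).ravel()
z=d[v,u]; P=(np.c_[n,np.ones(len(n))]*z[:,None]-t)@Rm
k=(z>0)&(P[:,2]>8)&(P[:,2]<35); Q=P[k]; print(len(Q), Q[:,2].max(), np.median(P[(z>0)&(P[:,2]<8)][:,2]))
mid=-0.19*(Q[:,0]-500)-339
for nm,A in (('L',Q[Q[:,1]>mid]),('R',Q[Q[:,1]<=mid])):
    c=np.polyfit(A[:,0],A[:,1],1); r=A[:,1]-np.polyval(c,A[:,0])
    print(nm,len(A),'deg',np.degrees(np.arctan(c[0])),'std',r.std(),'x range',A[:,0].min(),np.percentile(A[:,0],99.5),A[:,0].max(),'y at 520',np.polyval(c,520),'y at 610',np.polyval(c,610))
    T=A[A[:,2]>20]; 
    if len(T)>20: c=np.polyfit(T[:,0],T[:,1],1); print(' top',len(T),np.degrees(np.arctan(c[0])),np.polyval(c,520),T[:,0].max())
```

```text
4044 26.232844563686697 -0.16150290532176723
L 1806 deg -7.475916342052049 std 0.9755957568951028 x range 415.54663129717 634.7337678135648 636.2311956559086 y at 520 -310.91921666463384 y at 610 -322.72945736047393
 top 1502 -7.477114316782284 -310.6854991145941 636.2311956559086
R 2238 deg -13.895764246285534 std 0.9974454659203629 x range 411.3925886847755 622.4296819281377 624.0868469487061 y at 520 -366.30263542370596 y at 610 -388.56832281688173
 top 1600 -13.901457768540984 -366.6742397037664 624.0868469487061
```

>>> move_arm(plan=[[[-0.7,1,2.5],[0,3.5,1.1],8.54],[[-0.7,2,2.4],[0,0,0],8.54],[[0,2,0],[0,0,0],8.54],[[0,2,0],[0,0,0],8.54],[[0,1,0],[0,0,0],8.54],[[0,0,0],[0,0,0],8.54],[[0,0,0],[0,0,0],8.54],[[0,0,0],[0,0,0],8.54],[[0,0,0],[0,0,0],8.54],[[0,0,0],[0,0,0],8.54]])

```text
time: 5.9
position: [512.3, -338.7, 50.1]
orientation: [-0.532, 0.538, 0.463, -0.461]
wrist_force: [1.1, 0.1, 0.1]
opening: 85.5
```

```bash
cat > st.py <<'E'
from h import *
np.set_printoptions(precision=3,suppress=True)
s=state();print(s['time'],s['position'],s['opening'],s['wrist_force'],s['torque']);print(rot().as_matrix())
E
python3 st.py
```

```text
5.9 [ 512.315 -338.66    50.065] 85.4817233600391 [1.101 0.116 0.113] [0.031 0.017 0.003]
[[ 0.146  0.007 -0.989]
 [ 0.989 -0.005  0.146]
 [-0.004 -1.    -0.008]]
```

>>> move_arm(plan=[[[0.2,2,0],[0,0,0],8.54],[[0,1.5,0],[0,0,0],8.54],[[0,0.6,0],[0,0,0],8.54],[[0,0.3,0],[0,0,0],8.54],[[0,0,0],[0,0,0],8.54],[[0,0,0],[0,0,0],8.54],[[0,0,0],[0,0,0],8.54],[[0,0,0],[0,0,0],7],[[0,0,0],[0,0,0],7],[[0,0,0],[0,0,0],7]])

```text
time: 6.9
position: [516.2, -338.7, 9.8]
orientation: [-0.529, 0.541, 0.464, -0.46]
wrist_force: [-0.3, 0.4, -0.2]
opening: 69.7
```

>>> move_arm(plan=[[[0.2,0.4,0.4],[0,0,0],7],[[0,0.3,0],[0,0,0],7],[[0,0,0],[0,0,0],7],[[0,0,0],[0,0,0],6.2],[[0,0,0],[0,0,0],6.2],[[0,0,0],[0,0,0],5.6],[[0,0,0],[0,0,0],5.6],[[0,0,0],[0,0,0],5.2],[[0,0,0],[0,0,0],5.2],[[0,0,0],[0,0,0],5.2]], newtons=40)

```text
time: 7.9
position: [512.3, -336.0, 2.1]
orientation: [-0.529, 0.541, 0.464, -0.46]
wrist_force: [-0.6, 0.7, -0.7]
opening: 51.8
```

```bash
python3 st.py
```

```text
7.9 [ 512.327 -335.967    2.09 ] 51.82179475738438 [-0.588  0.726 -0.66 ] [0.048 0.025 0.029]
[[ 0.146  0.014 -0.989]
 [ 0.989 -0.009  0.146]
 [-0.007 -1.    -0.015]]
```

>>> move_arm(plan=[[[0,-0.5,0],[0,0,0],5.1],[[0,-1,0],[0,0,0],5.1],[[0,-1.5,0],[0,0,0],5.1],[[0,-2,0],[0,0,0],5.1],[[0,-2,0],[0,0,0],5.1],[[0,-2,0],[0,0,0],5.1],[[0,-2,0],[0,0,0],5.1],[[0,-1,0],[0,0,0],5.1],[[0,0,0],[0,0,0],5.1],[[0,0,0],[0,0,0],5.1]])

```text
time: 8.9
position: [510.4, -334.9, 132.2]
orientation: [-0.529, 0.542, 0.464, -0.46]
wrist_force: [-0.3, 0.9, 0.2]
opening: 51.0
```

```bash
python3 st.py
python3 - <<'E'
from h import *
_,a,_=snap('wrist'); _,b,_=snap('side')
b=cv2.resize(b[80:280,250:500],None,fx=2.4,fy=2.4)
a=a[:,120:520]
c=np.zeros((480,1000,3),np.uint8); c[:,:400]=a; c[:,400:]=b
cv2.imwrite('pics/g1.png',cv2.resize(c,(800,384))[:,:,::-1])
E
```

```text
8.9 [ 510.44  -334.942  132.175] 50.99739345847551 [-0.276  0.853  0.169] [ 0.005  0.04  -0.019]
[[ 0.146  0.017 -0.989]
 [ 0.989 -0.011  0.146]
 [-0.008 -1.    -0.018]]
```

View pics/g1.png

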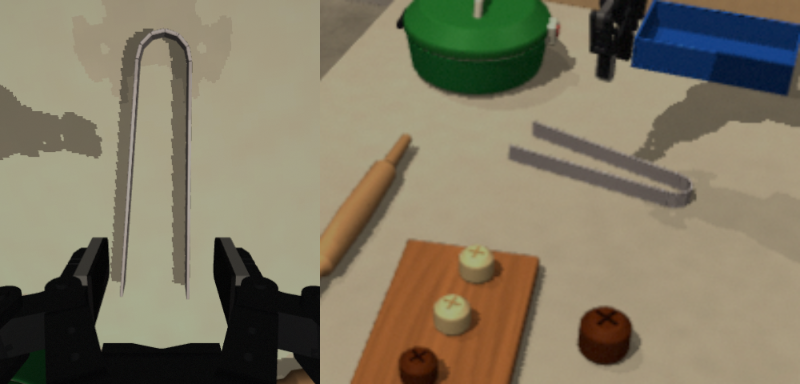

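The tongs were not lifted: they lie on the surface, tips at (123,293) and (187,297) in the left half. I'll measure them again to see whether they shifted.

```bash
cat > arms.py <<'E'
from h import *
import sys
np.set_printoptions(precision=1,suppress=True)
zlo=float(sys.argv[1]) if len(sys.argv)>1 else 8
m,im,d=snap('wrist')
v,u=np.mgrid[0:330,180:400]; u=u.ravel();v=v.ravel()
K=np.array([[m['fx'],0,m['cx']],[0,m['fy'],m['cy']],[0,0,1.]])
n=cv2.undistortPoints(np.stack([u,v],1)[:,None].astype(float),K,np.array(m['dist'],float))[:,0]
Rm=cv2.Rodrigues(np.array(m['rvec'],float))[0]; t=np.array(m['tvec'],float).ravel()
z=d[v,u]; P=(np.c_[n,np.ones(len(n))]*z[:,None]-t)@Rm
k=(z>0)&(P[:,2]>zlo)&(P[:,2]<zlo+30); Q=P[k]; print(len(Q),Q.min(0),Q.max(0),'cam',-Rm.T@t, 'z axis',Rm[2])
# in the tool frame: along = -z tool, across = x tool
M=rot().as_matrix(); p0=state()['position']; L=(Q-p0)@M; al=-L[:,2]; ac=L[:,0]
print('height rel TCP (tool y)',np.percentile(L[:,1],[1,50,99]))
for a in range(-130,140,20):
    w=ac[abs(al-a)<4]
    if len(w): print(a,'R',w[w<0].mean() if (w<0).any() else None,'L',w[w>=0].mean() if (w>=0).any() else None, w.min(),w.max())
print('tips al: R',al[ac<0].max(),'L',al[ac>=0].max())
E
python3 arms.py 8; python3 -c "
from h import *;print(state()['time'])"
```

```text
3768 [ 387.8 -385.1    8. ] [ 601.7 -295.3   26.2] cam [ 435.7 -321.3  298.8] z axis [ 0.3 -0.1 -1. ]
height rel TCP (tool y) [104.5 107.7 122.6]
-110 R -16.015392879209656 L 21.99272187819123 -18.78025497841336 24.77703364341176
-90 R -19.37365248197886 L 24.29470854486986 -21.301362516090954 25.86917550139848
-70 R -21.228996495642345 L 24.713973920516477 -23.288546527074132 26.55598508717997
-50 R -23.210008850856525 L 24.738205894134637 -25.217721264467254 26.345901989513838
-30 R -25.07661712819065 L 25.21925063085307 -27.22974071321251 26.904886821314552
-10 R -26.9449166135177 L 25.68242072355686 -29.211886059813615 27.49825407127947
10 R -28.916289212918105 L 25.824420904515012 -30.56974138090263 27.239121388766335
30 R -30.778964686773136 L 26.326077201795666 -32.74102324283905 27.848751069109493
50 R -32.57162803720963 L 26.535019270527556 -34.180335168314826 28.371402663646652
70 R -34.728597053882034 L 26.63136696147601 -36.4683835825746 28.132728088669545
90 R -35.14478204640368 L 26.091756546748734 -35.235758584941244 26.091756546748734
tips al: R 88.14932419082005 L 86.87352752536542
9.05
```

The squeeze ejected the tongs about 33 mm backwards. Probably the pads caught too little of the strip. I'll retry over the grip point, going lower and stopping on contact.

>>> move_arm(plan=[[[0,0,1.7],[1.0,0,-0.5],8.54],[[0,1,1.6],[0,0,0],8.54],[[0,2.5,0],[0,0,0],8.54],[[0,2.5,0],[0,0,0],8.54],[[0,2.5,0],[0,0,0],8.54],[[0,1.5,0],[0,0,0],8.54],[[0,1,0],[0,0,0],8.54],[[0,0.5,0],[0,0,0],8.54],[[0,0,0],[0,0,0],7.5],[[0,0,0],[0,0,0],7]])

```text
time: 10.05
position: [464.2, -328.1, 8.4]
orientation: [0.542, -0.53, -0.459, 0.463]
wrist_force: [-0.8, -0.2, 0.2]
opening: 70.2
```

```bash
python3 st.py; python3 arms.py
```

```text
10.05 [ 464.19  -328.05     8.381] 70.22596304850416 [-0.832 -0.186  0.19 ] [-0.076 -0.036 -0.028]
[[ 0.149 -0.016 -0.989]
 [ 0.989  0.009  0.149]
 [ 0.006 -1.     0.017]]
5389 [ 387.6 -356.9    8. ] [ 487.2 -295.3   25.9] cam [ 395.1 -317.5  178.1] z axis [ 0.3 -0.  -1. ]
height rel TCP (tool y) [-16.1 -14.    0.6]
-70 R -11.461460136733113 L 15.500937804310562 -17.839536224183423 21.737506484977708
-50 R -19.43892892978025 L 23.021574192757612 -21.736816825474925 25.151547951364744
-30 R -21.279322930080728 L 23.417343148478786 -23.26372511857749 25.548163382110914
-10 R -23.125523539463767 L 23.777941632661765 -25.491011801751704 25.99300952362091
10 R -24.76491793658278 L 24.076706210101644 -27.148932670806992 26.21065042031333
tips al: R 19.4964439019783 L 19.62179141083242
```

Correction: my tip figure was cut off by the image window. The bend shows the tongs never shifted, so the pads just slid up off the strip. I'll go back to the grip point and grip lower.

>>> move_arm(plan=[[[-0.1,0,-2.5],[-0.5,0,0],8.54],[[0,0,-2.4],[0,0,0],8.54],[[0,0.4,0],[0,0,0],8.54],[[0,0.4,0],[0,0,0],8.54],[[0,0,0],[0,0,0],8.54],[[0,0,0],[0,0,0],7],[[0,0,0],[0,0,0],7],[[0,0,0],[0,0,0],7]])

```text
validation failed for argument at $.pl...
```

```bash
python3 st.py
```

```text
10.1 [ 464.329 -328.09     8.545] 69.93132988602143 [-0.833  0.087  0.156] [0.006 0.019 0.01 ]
[[ 0.149 -0.016 -0.989]
 [ 0.989  0.009  0.149]
 [ 0.006 -1.     0.017]]
```

>>> move_arm(plan=[[[-0.1,0,-2.5],[-0.5,0,0],8.54],[[0,0,-2.4],[0,0,0],8.54],[[0,0.4,0],[0,0,0],8.54],[[0,0.4,0],[0,0,0],8.54],[[0,0,0],[0,0,0],8.54],[[0,0,0],[0,0,0],7],[[0,0,0],[0,0,0],7],[[0,0,0],[0,0,0],7],[[0,0,0],[0,0,0],7],[[0,0,0],[0,0,0],7]])

```text
time: 11.1
position: [512.1, -337.8, 3.6]
orientation: [0.539, -0.534, -0.461, 0.461]
wrist_force: [0.4, -0.7, 0.0]
opening: 70.0
```

```bash
python3 st.py
```

```text
11.1 [ 512.132 -337.762    3.647] 70.01124060444751 [ 0.359 -0.655  0.018] [-0.007 -0.056  0.045]
[[ 0.151 -0.005 -0.988]
 [ 0.988  0.005  0.151]
 [ 0.004 -1.     0.005]]
```

>>> move_arm(plan=[[[0.1,0.3,0],[0,0,0],7],[[0,0.3,0],[0,0,0],7],[[0,0,0],[0,0,0],6],[[0,0,0],[0,0,0],6],[[0,0,0],[0,0,0],6],[[0,0.2,0],[0,0,0],6],[[0,0,0],[0,0,0],6],[[0,0,0],[0,0,0],5.5],[[0,0,0],[0,0,0],5],[[0,0,0],[0,0,0],5]])

```text
time: 12.1
position: [512.1, -337.8, -4.6]
orientation: [0.539, -0.535, -0.46, 0.461]
wrist_force: [-0.1, 0.5, -0.8]
opening: 50.1
```

```bash
python3 st.py
python3 - <<'E'
from h import *
_,a,_=snap('wrist'); _,b,_=snap('side')
b=cv2.resize(b[100:220,320:470],None,fx=4,fy=4)
c=np.zeros((480,1240,3),np.uint8); c[:,:640]=a; c[:,640:]=b
cv2.imwrite('pics/g2.png',cv2.resize(c,(800,310))[:,:,::-1])
E
```

```text
12.1 [ 512.139 -337.776   -4.615] 50.12330412468376 [-0.15   0.548 -0.774] [-0.011  0.003  0.048]
[[ 0.152 -0.004 -0.988]
 [ 0.988  0.004  0.152]
 [ 0.003 -1.     0.005]]
```

View pics/g2.png

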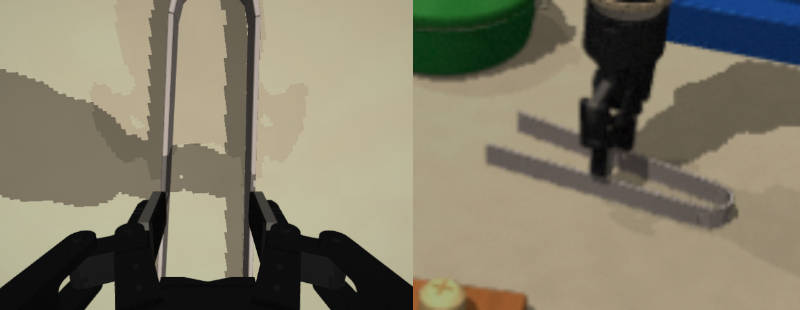

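The fingers are outside both arms but only over the upper part of the strip (tip at (600,180)). I'll open slightly, go 3 mm lower, close again and lift a little.

>>> move_arm(plan=[[[0,0,0],[0,0,0],6],[[0,0,0],[0,0,0],6],[[0,0.25,0],[0,0,0],6],[[0,0,0],[0,0,0],6],[[0,0,0],[0,0,0],5],[[0,0,0],[0,0,0],4.9],[[0,0,0],[0,0,0],4.9],[[0,-0.5,0],[0,0,0],4.9],[[0,-1,0],[0,0,0],4.9],[[0,-1,0],[0,0,0],4.9]])

```text
time: 13.2
position: [511.9, -336.0, 18.3]
orientation: [0.54, -0.533, -0.461, 0.461]
wrist_force: [1.0, -1.5, -0.4]
opening: 49.1
```

>>> move_arm(plan=[[[0,-1,0],[0,0,0],4.9],[[0,-1.5,0],[0,0,0],4.9],[[0,-1.5,0],[0,0,0],4.9],[[0,-1.5,0],[0,0,0],4.9],[[0,-1.5,0],[0,0,0],4.9],[[0,-1.5,0],[0,0,0],4.9],[[0,-1.5,0],[0,0,0],4.9],[[0,-0.5,0],[0,0,0],4.9],[[0,0,0],[0,0,0],4.9],[[0,0,0],[0,0,0],4.9]])

```text
time: 14.2
position: [513.3, -337.7, 136.5]
orientation: [0.537, -0.536, -0.461, 0.46]
wrist_force: [0.2, -0.1, -1.0]
opening: 49.3
```

```bash
python3 st.py
python3 - <<'E'
from h import *
_,a,_=snap('wrist'); _,b,_=snap('side')
b=cv2.resize(b[60:220,300:500],None,fx=3,fy=3)
c=np.zeros((480,1240,3),np.uint8); c[:,:640]=a; c[:,640:]=b
cv2.imwrite('pics/g3.png',cv2.resize(c,(800,310))[:,:,::-1])
E
```

```text
14.2 [ 513.257 -337.67   136.544] 49.31808794217229 [ 0.233 -0.132 -1.044] [0.023 0.004 0.019]
[[ 0.152  0.    -0.988]
 [ 0.988  0.003  0.152]
 [ 0.003 -1.     0.   ]]
```

View pics/g3.png

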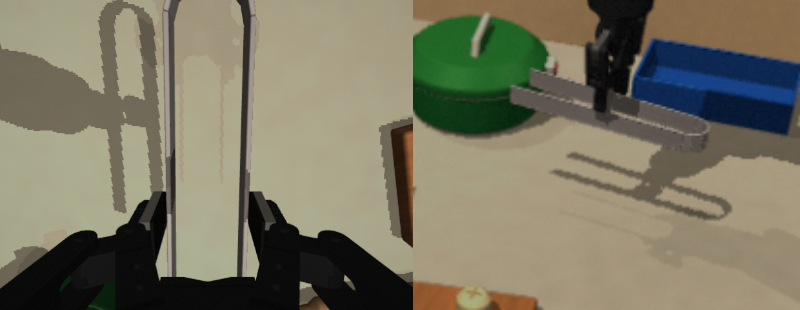

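Lifted and level (tongs span (510,90) to (705,130) in the right half, shadow below). Carrying them towards the roll.

>>> move_arm(plan=[[[1,0,0.2],[0,0,0],4.9],[[2,0,0.4],[0,0,0],4.9],[[3,0,0.65],[0,0,0],4.9],[[3,0,0.65],[0,0,0],4.9],[[3,0,0.65],[0,0,0],4.9],[[3,0,0.65],[0,0,0],4.9],[[3,0,0.65],[0,0,0],4.9],[[3,0,0.65],[0,0,0],4.9],[[3,0,0.65],[0,0,0],4.9],[[3,0,0.65],[0,0,0],4.9]])

```text
time: 15.3
position: [490.9, -49.2, 131.3]
orientation: [0.542, -0.534, -0.458, 0.461]
wrist_force: [-0.2, 0.9, -0.6]
opening: 48.9
```

>>> move_arm(plan=[[[3,0,0.65],[0,0,0],4.9],[[3,0,0.65],[0,0,0],4.9],[[3,0,0.65],[0,0,0],4.9],[[3,0,0.65],[0,0,0],4.9],[[2.5,0,0.5],[0,0,0],4.9],[[1.5,0,0.3],[0,0,0],4.9],[[0.5,0,0.1],[0,0,0],4.9],[[0,0,0],[0,0,0],4.9],[[0,0,0],[0,0,0],4.9],[[0,0,0],[0,0,0],4.9]])

```text
time: 16.3
position: [473.3, 133.9, 129.0]
orientation: [0.541, -0.529, -0.459, 0.466]
wrist_force: [-0.3, 0.1, -0.8]
opening: 49.0
```

```bash
cat > look.py <<'E'
from h import *
import sys
np.set_printoptions(precision=1,suppress=True)
fn=sys.argv[1]
M=rot().as_matrix(); p0=np.array(state()['position'])
def cloud(cam,lo,hi):
    m,im,d=snap(cam)
    v,u=np.mgrid[0:480,0:640]; u=u.ravel();v=v.ravel()
    K=np.array([[m['fx'],0,m['cx']],[0,m['fy'],m['cy']],[0,0,1.]])
    n=cv2.undistortPoints(np.stack([u,v],1)[:,None].astype(float),K,np.array(m['dist'],float))[:,0]
    Rm=cv2.Rodrigues(np.array(m['rvec'],float))[0]; t=np.array(m['tvec'],float).ravel()
    z=d[v,u]; P=(np.c_[n,np.ones(len(n))]*z[:,None]-t)@Rm
    k=(z>0)&(P[:,2]>lo)&(P[:,2]<hi); return m,im,P[k]
out=[]
for cam in ('top','side','wrist'):
    m,im,Q=cloud(cam,p0[2]+2,p0[2]+40); out.append(im)
    L=(Q-p0)@M; al=-L[:,2]; ac=L[:,0]; k=(al>-140)&(al<140)&(abs(ac)<40); L=L[k];al=al[k];ac=ac[k]
    if len(al)<20: print(cam,'few'); continue
    print(cam,len(al),'al',np.percentile(al,[.5,99.5]),'y',np.percentile(L[:,1],[2,98]))
    for a in (-90,-50,60,80,100,115):
        w=abs(al-a)<6; r=ac[w&(ac<0)]; l=ac[w&(ac>0)]
        print('  ',a,len(r),len(l),np.percentile(r,[3,50,97]) if len(r) else '',np.percentile(l,[3,50,97]) if len(l) else '','y',np.median(L[w][:,1]) if w.any() else '')
    if cam!='wrist':
        for o in regions_of(cam,'roll_brown')[:4]:
            mk=o['mask'];v,u=np.nonzero(mk); P=np.array([at_z(m,(x,y),52) for x,y in zip(u,v)]); print(' roll',round(o['p'],2),len(u),P.mean(0),P.min(0),P.max(0))
        for o in pinpoint(cam,'roll_brown')[:4]: print(' pin',round(o['p'],2),at_z(m,o['position'],25))
    for l in ('jaw_left','jaw_right'):
        for o in pinpoint(cam,l)[:1]: print('  ',l,round(o['p'],2),(at_z(m,o['position'],p0[2]+19)-p0)@M)
a=out[0][120:320,180:380]; b=out[1][120:360,200:460]
c=np.hstack([cv2.resize(a,(400,400)),cv2.resize(b,(400,400))]); cv2.imwrite('pics/'+fn,c[:,:,::-1])
E
python3 st.py; python3 look.py r1.png
```

```text
16.3 [473.305 133.915 129.038] 48.98202467417086 [-0.293  0.077 -0.772] [-0.008 -0.078  0.005]
[[ 0.146 -0.019 -0.989]
 [ 0.989  0.006  0.146]
 [ 0.004 -1.     0.019]]
top 175 al [ 18.5 118.4] y [-34.4  -8.4]
   -90 0 0   y 
   -50 0 0   y 
   60 23 0 [-27.3 -26.7 -24. ]  y -29.92039361846483
   80 22 0 [-27.7 -27.1 -24.8]  y -29.5346582739903
   100 22 0 [-28.4 -27.6 -25. ]  y -29.03206406742227
   115 19 0 [-28.7 -28.2 -25.7]  y -30.597775663235094
 roll 0.89 651 [758.6 127.2  52. ] [727.5 100.9  52. ] [792.  153.9  52. ]
 roll 0.81 280 [585.6 111.9  52. ] [566.3  90.5  52. ] [606.8 130.1  52. ]
 roll 0.57 606 [425.4 -18.5  52. ] [399.5 -45.   52. ] [451.1   7.5  52. ]
 pin 0.88 [761.5 135.2  25. ]
 pin 0.78 [425.7 -17.9  25. ]
 pin 0.49 [587.7 113.5  25. ]
   jaw_right 0.72 [ -22.3  -21.1 -101.1]
side 2592 al [-124.8  119.3] y [-34.6  -7.9]
   -90 75 78 [-21.7 -19.3 -17.3] [21.9 23.8 25.5] y -20.35176719702265
   -50 71 73 [-23.4 -21.5 -18.5] [21.5 23.4 25.6] y -20.52190441839944
   60 41 64 [-25.7 -24.1 -21.6] [22.6 24.2 26.3] y -22.363342434277488
   80 58 65 [-27.2 -24.5 -22.9]
[... 213 characters left out ...]
 ] [716.9 112.5  52. ] [789.6 193.3  52. ]
 roll 0.74 392 [583.8 119.1  52. ] [561.4  90.3  52. ] [607.  147.2  52. ]
 roll 0.72 346 [421.3  -0.1  52. ] [395.8 -30.9  52. ] [447.5  51.   52. ]
 pin 0.95 [422.    2.1  25. ]
 pin 0.87 [755.6 146.4  25. ]
 pin 0.7 [582.  109.1  25. ]
 pin 0.65 [628.4  30.4  25. ]
   jaw_left 0.59 [ 26.5 -20.8 -99.1]
   jaw_right 0.88 [ -30.7  -21.3 -109.5]
wrist 15037 al [-113.2   57.5] y [-37.5  -7.9]
   -90 681 714 [-20.  -17.5 -17.1] [22.9 23.3 25.8] y -28.407519823080918
   -50 522 553 [-21.1 -18.6 -18.1] [23.3 23.6 26.2] y -28.947107390729506
   60 55 66 [-21.3 -21.1 -20.9] [24.3 24.4 24.6] y -14.91857518195842
   80 0 0   y 
   100 0 0   y 
   115 0 0   y
```

View pics/r1.png

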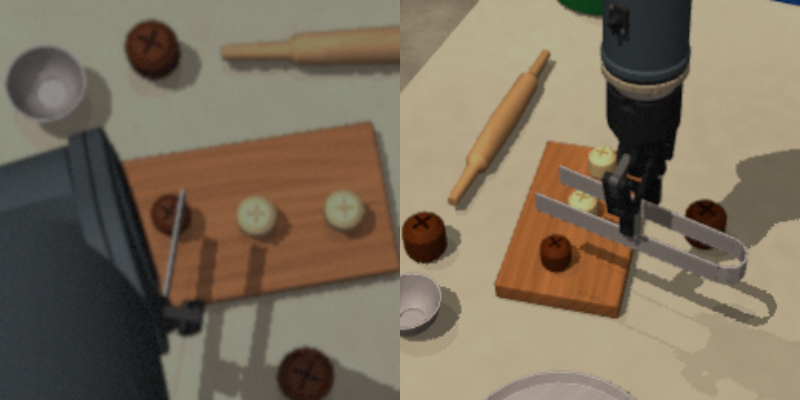

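```bash
cat > roll.py <<'E'
from h import *
np.set_printoptions(precision=1,suppress=True)
from scipy.optimize import least_squares
M=rot().as_matrix(); p0=np.array(state()['position'])
for cam in ('top','side'):
    m,im,d=snap(cam)
    for o in regions_of(cam,'roll_brown')[:4]:
        v,u=np.nonzero(o['mask']); P=np.array([at_z(m,(x,y),50) for x,y in zip(u,v)])
        if np.hypot(*(P.mean(0)[:2]-[586,112]))>25: continue
        Q=[]
        for x,y in zip(u,v):
            if d[y,x]>0: c,r=ray(m,(x,y)); Q.append(c+r*d[y,x])
        Q=np.array(Q); Q=Q[(Q[:,2]>22)&(Q[:,2]<65)]
        T=Q[Q[:,2]>np.percentile(Q[:,2],97)-4]; S=Q[(Q[:,2]>31)&(Q[:,2]<52)]
        f=least_squares(lambda c:np.hypot(S[:,0]-c[0],S[:,1]-c[1])-20,[586,112],loss='soft_l1').x if len(S)>20 else None
        print(cam,len(Q),'top',len(T),T.mean(0),T.min(0),T.max(0),'side fit',len(S),f)
        for c in (T.mean(0),f): 
            if c is not None:
                e=(np.array([c[0],c[1],50])-p0)@M; print('  roll in tool: ac',e[0],'al',-e[2])
E
python3 roll.py
```

```text
top 260 top 114 [587.6 113.2  59. ] [573.4  94.1  56.8] [599.7 125.6  62.3] side fit 48 [588.4 111.4]
  roll in tool: ac -5.373657826298306 al 117.70630573251076
  roll in tool: ac -6.962132129363222 al 118.71981785646476
side 379 top 132 [587.5 113.3  60.2] [573.2  97.3  58. ] [604.3 129.   64.7] side fit 141 [588.2 110.5]
  roll in tool: ac -5.275246871005676 al 117.51749259089068
  roll in tool: ac -7.950500870419822 al 118.66916748222387
```

>>> move_arm(plan=[[[-0.3,0,-1],[-0.5,0,0],4.95],[[-0.3,0,-0.9],[0,0,0],5],[[0,0.5,0],[0,0,0],5.05],[[0,1,0],[0,0,0],5.1],[[0,1,0],[0,0,0],5.1],[[0,1,0],[0,0,0],5.1],[[0,0.5,0],[0,0,0],5.1],[[0,0.4,0],[0,0,0],5.1],[[0,0,0],[0,0,0],5.1],[[0,0,0],[0,0,0],5.1]])

```text
time: 18.15
position: [491.8, 125.5, 79.6]
orientation: [0.539, -0.531, -0.461, 0.464]
wrist_force: [0.3, 0.9, -1.2]
opening: 50.9
```

```bash
python3 st.py; python3 look.py r2.png | grep -v pin; python3 roll.py
```

```text
18.15 [491.773 125.502  79.567] 50.92046114363165 [ 0.298  0.936 -1.249] [-0.024 -0.012 -0.005]
[[ 0.145 -0.011 -0.989]
 [ 0.989  0.005  0.144]
 [ 0.003 -1.     0.012]]
top 146 al [ 24.7 118.4] y [-34.8  -9.2]
   -90 0 0   y 
   -50 0 0   y 
   60 19 0 [-28.9 -28.4 -26.2]  y -30.960891890401925
   80 18 0 [-29.8 -29.2 -27.2]  y -29.752510447354314
   100 18 0 [-30.6 -30.  -27.7]  y -30.189336813749087
   115 16 0 [-31.2 -30.4 -28.5]  y -28.973113215424597
 roll 0.73 666 [425.  -17.7  52. ] [399.3 -45.1  52. ] [451.2   9.4  52. ]
 roll 0.67 655 [758.5 128.5  52. ] [727.5 101.   52. ] [790. 156.  52.]
   jaw_right 0.46 [ -22.   -20.3 -103. ]
side 2273 al [-125.   120.3] y [-35.4  -8.4]
   -90 64 68 [-21.7 -19.4 -17.5] [22.  24.4 26.1] y -20.738085256182565
   -50 61 65 [-24.3 -21.7 -19.9] [21.6 23.9 25.8] y -20.962765372938545
   60 11 60 [-27.6 -26.4 -24.5] [23.4 25.2 27.8] y -21.32836379031115
   80 50 56 [-29.6 -27.  -25.3] [23.2 25.1 26.9] y -23.64298425615122
   100 51 56 [-29.9 -28.  -25.2] [23.1 25.5 27.6] y -25.641267255650206
   115 48 54 [-31.4 -28.8 -26.8] [22.9 25.8 27.1] y
[... 333 characters left out ...]
90 659 712 [-20.2 -17.9 -17.4] [22.8 23.1 25.6] y -28.517485239944488
   -50 522 572 [-22.1 -19.7 -19.1] [23.2 23.5 26.1] y -29.251882642035664
   60 70 78 [-24.2 -23.9 -23.6] [24.3 24.4 24.6] y -13.814860915055217
   80 0 0   y 
   100 0 0   y 
   115 0 0   y 
top 211 top 86 [589.1 106.6  59.1] [573.2  95.9  57.3] [603.7 115.6  63.5] side fit 33 [587.6 112.1]
  roll in tool: ac -4.703803718629049 al 99.27159769584186
  roll in tool: ac 0.5664950303936029 al 97.01661087268835
side 245 top 69 [587.9 120.6  59.5] [574.2 114.2  57.3] [602.5 129.1  62.4] side fit 116 [588.3 109.9]
  roll in tool: ac 9.03189597687832 al 96.08768758355944
  roll in tool: ac -1.5610193298731312 al 98.06033811500541
```

View pics/r2.png

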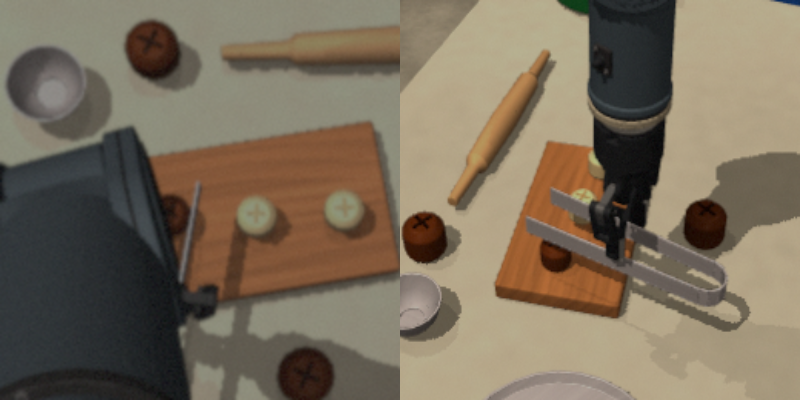

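>>> move_arm(plan=[[[0.2,0,0.1],[0,0,0],5.1],[[0,0.5,0],[0,0,0],5.1],[[0,0.7,0],[0,0,0],5.1],[[0,0.7,0],[0,0,0],5.1],[[0,0.7,0],[0,0,0],5.1],[[0,0.7,0],[0,0,0],5.1],[[0,0.7,0],[0,0,0],5.1],[[0,0.5,0],[0,0,0],5.1],[[0,0,0],[0,0,0],5.1],[[0,0,0],[0,0,0],5.1]])

```text
time: 20.0
position: [489.9, 127.9, 29.4]
orientation: [0.539, -0.531, -0.46, 0.465]
wrist_force: [-0.2, 0.3, -0.9]
opening: 50.9
```

```bash
python3 st.py; python3 look.py r3.png | grep -v pin|grep -A8 side; python3 roll.py | grep -A2 side
```

```text
20.0 [489.863 127.851  29.438] 50.86478095990977 [-0.21   0.317 -0.93 ] [-0.029  0.002 -0.   ]
[[ 0.145 -0.013 -0.989]
 [ 0.989  0.004  0.145]
 [ 0.002 -1.     0.014]]
side 2306 al [-124.7  119.1] y [-35.2  -8.5]
   -90 58 64 [-22.6 -19.2 -17.4] [22.4 24.6 26.8] y -20.31788648005307
   -50 58 60 [-24.  -21.9 -19.9] [22.3 24.  25.4] y -21.90778427523384
   60 13 56 [-29.2 -26.4 -24.9] [22.3 25.2 27. ] y -26.568135770461616
   80 88 95 [-29.1 -26.1  -0.6] [ 0.9 24.2 26.9] y -23.808973069169788
   100 74 100 [-30.5 -22.3  -0.6] [ 2.  24.1 27.7] y -30.3598782022799
   115 46 70 [-31.5 -28.4  -1.7] [ 1.8 25.5 28. ] y -27.919588045926606
 roll 0.79 251 [585.2 111.   52. ] [564.2  90.3  52. ] [606.  129.4  52. ]
 roll 0.72 2052 [477.8 133.8  52. ] [366.4  70.9  52. ] [617.8 177.   52. ]
side 285 top 128 [587.  113.5  60.4] [564.1  99.1  58.3] [602.6 140.4  64.6] side fit 48 [587.9 109. ]
  roll in tool: ac -0.21861297040798017 al 97.8608654017138
  roll in tool: ac -4.537278619990251 al 99.47831823316537
```

View pics/r3.png

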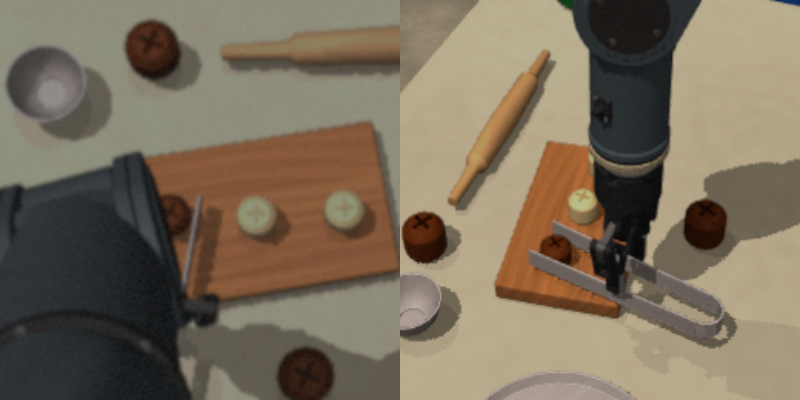

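The roll sits between the arms (side view (555,248)) and the pale rolls are clear. I'll go 5 mm lower and close on it.

>>> move_arm(plan=[[[0,0.5,0],[0,0,0],5.1],[[0,0,0],[0,0,0],5.1],[[0,0,0],[0,0,0],4.9],[[0,0,0],[0,0,0],4.8],[[0,0,0],[0,0,0],4.7],[[0,0,0],[0,0,0],4.6],[[0,0,0],[0,0,0],4.4],[[0,0,0],[0,0,0],4.0],[[0,0,0],[0,0,0],3.0],[[0,0,0],[0,0,0],3.0]], newtons=45)

```text
time: 21.85
position: [489.6, 127.8, 24.1]
orientation: [0.539, -0.531, -0.46, 0.465]
wrist_force: [-0.4, 0.1, -1.0]
opening: 42.9
```

```bash
python3 st.py
```

```text
21.85 [489.648 127.803  24.094] 42.88103270349699 [-0.449  0.109 -1.019] [-0.001 -0.064 -0.058]
[[ 0.145 -0.013 -0.989]
 [ 0.989  0.004  0.145]
 [ 0.002 -1.     0.014]]
```

```bash
python3 st.py|head -1; python3 look.py r4.png | grep -v pin|grep -A8 -e side -e top; python3 roll.py | grep -A2 side
```

```text
21.85 [489.648 127.803  24.094] 42.88103270349699 [-0.449  0.109 -1.019] [-0.001 -0.064 -0.058]
top 449 al [ 21.1 138. ] y [-37.9  -2.9]
   -90 0 0   y 
   -50 0 0   y 
   60 29 0 [-38.2 -22.8 -15.8]  y -17.034961979459297
   80 57 0 [-33.5 -19.9  -5.6]  y -20.61090575003759
   100 83 6 [-34.6 -13.9  -1.5] [0.5 0.7 3. ] y -34.13625550940114
   115 48 16 [-38.  -13.8  -1.4] [0.1 3.6 8.2] y -31.05065687274159
 roll 0.8 653 [758.8 127.8  52. ] [727.6 100.9  52. ] [792. 156.  52.]
 roll 0.8 620 [424.2 -18.5  52. ] [397.7 -44.7  52. ] [449.3   7.5  52. ]
--
side 2606 al [-124.9  138.3] y [-38.2  -3.1]
   -90 59 61 [-23.1 -20.9 -19.5] [20.  22.1 23.8] y -17.742162055494518
   -50 55 57 [-23.9 -21.7 -19.5] [18.1 21.2 22.9] y -20.225885706135283
   60 56 71 [-22.5 -19.7  -3.5] [19.9 22.  31.9] y -13.939837281452158
   80 103 129 [-23.  -19.8  -0.9] [ 1.1 21.4 37.1] y -20.959693759876096
   100 45 130 [-22.3  -9.6  -1. ] [ 2.8 21.  35.5] y -32.22853723617482
   115 21 93 [-23.2 -19.9  -0.3] [ 3.4 22.1 36. ] y -27.933961711156456
 roll 0.74 244 [587.5 113.9  52. ] [565.   93.7  52. ] [607.8 131.8  52. ]
 roll 0.61 751 [752.2 153.3  52. ] [717.5 113.2  52. ] [788.6 191.7  52. ]
top 201 top 71 [588.4 107.8  59.4] [571.1  97.8  57.7] [601.6 117.5  63.1] side fit 32 [588.  114.5]
  roll in tool: ac -5.433609651044158 al 100.25065767195039
  roll in tool: ac 1.1078836930167293 al 98.85257794566134
side 237 top 113 [587.9 115.4  60.6] [573.4 100.4  58.8] [602.7 129.9  64.6] side fit 21 [589.2 112.4]
  roll in tool: ac 1.9713424607751777 al 98.68327904345806
  roll in tool: ac -0.8237185464526665 al 100.36275363289684
```

View pics/r4.png

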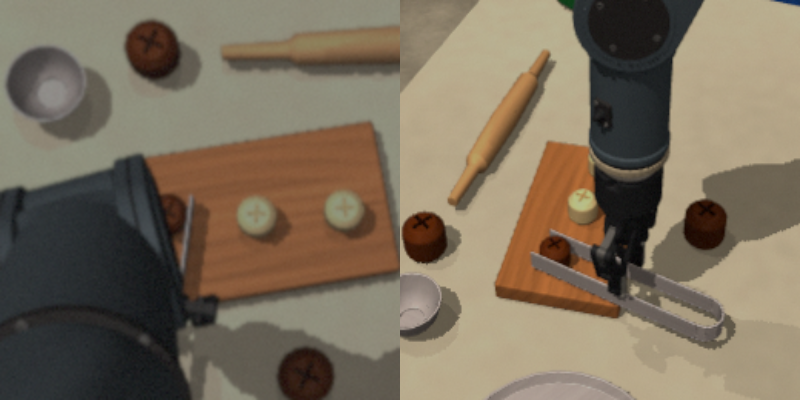

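The strips bear on the roll at both sides (arm centres 41 to 43 mm apart at the jaws). Lifting slowly.

>>> move_arm(plan=[[[0,-0.3,0],[0,0,0],3],[[0,-0.6,0],[0,0,0],3],[[0,-0.8,0],[0,0,0],3],[[0,-1,0],[0,0,0],3],[[0,-1,0],[0,0,0],3],[[0,-1,0],[0,0,0],3],[[0,-1,0],[0,0,0],3],[[0,-1,0],[0,0,0],3],[[0,-0.5,0],[0,0,0],3],[[0,0,0],[0,0,0],3]])

```text
time: 23.7
position: [491.1, 127.6, 104.0]
orientation: [0.539, -0.531, -0.461, 0.464]
wrist_force: [0.2, -0.7, -1.9]
opening: 42.7
```

>>> move_arm(plan=[[[0.8,0,0.5],[0,0,0],3],[[1.5,0,0.9],[0,0,0],3],[[2,0,1.2],[0,0,0],3],[[2,0,1.2],[0,0,0],3],[[2,0,1.2],[0,0,0],3],[[2,0,1.2],[0,0,0],3],[[2,0,1.2],[0,0,0],3],[[2,0,1.2],[0,0,0],3],[[2,0,1.2],[0,0,0],3],[[2,0,1.2],[0,0,0],3]])

```text
time: 24.7
position: [400.7, 332.7, 101.1]
orientation: [0.54, -0.531, -0.456, 0.466]
wrist_force: [0.9, -0.3, -1.8]
opening: 42.4
```

```bash
python3 st.py
```

```text
24.7 [400.683 332.686 101.052] 42.377649561684734 [ 0.919 -0.333 -1.806] [-0.027  0.015 -0.035]
[[ 0.148 -0.019 -0.989]
 [ 0.989  0.     0.148]
 [-0.002 -1.     0.019]]
```

>>> move_arm(plan=[[[1.3,0,0.4],[0,0,0],3],[[1,0,0.4],[0,0,0],3],[[0.6,0,0.3],[0,0,0],3],[[0.2,0,0],[0,0,0],3],[[0,0,0],[0,0,0],3],[[0,0,0],[0,0,0],3],[[0,0,0],[0,0,0],3],[[0,0,0],[0,0,0],3],[[0,0,0],[0,0,0],3],[[0,0,0],[0,0,0],3]])

```text
time: 25.7
position: [393.0, 366.1, 99.7]
orientation: [0.54, -0.532, -0.455, 0.467]
wrist_force: [0.6, 0.3, -1.3]
opening: 42.6
```

```bash
python3 st.py
python3 - <<'E'
from h import *
np.set_printoptions(precision=1,suppress=True)
out=[]
for cam in ('top','side'):
    m,im,d=snap(cam); out.append(im)
    for o in regions_of(cam,'thali')[:1]:
        v,u=np.nonzero(o['mask']); P=np.array([at_z(m,(x,y),10) for x,y in zip(u,v)])
        h=cv2.convexHull(P[:,:2].astype(np.float32)); print(cam,'thali',round(o['p'],2),len(u),P.min(0),P.max(0),cv2.minEnclosingCircle(h))
    for o in regions_of(cam,'roll_brown')[:5]:
        v,u=np.nonzero(o['mask']); Q=[]
        for x,y in zip(u,v):
            if d[y,x]>0: c,r=ray(m,(x,y)); Q.append(c+r*d[y,x])
        if len(Q): Q=np.array(Q); print(cam,'roll',round(o['p'],2),len(Q),np.median(Q,0),np.percentile(Q,2,axis=0),np.percentile(Q,98,axis=0))
a=cv2.resize(out[0],(480,360)); b=cv2.resize(out[1][120:480,180:500],(320,360))
cv2.imwrite('pics/f1.png',np.hstack([a,b])[:,:,::-1])
E
```

```text
25.7 [393.002 366.119  99.704] 42.62179712221892 [ 0.631  0.271 -1.333] [-0.009  0.056  0.025]
[[ 0.148 -0.021 -0.989]
 [ 0.989 -0.002  0.148]
 [-0.005 -1.     0.02 ]]
top thali 0.59 9505 [369.4 237.8  10. ] [606.8 478.7  10. ] ((489.528076171875, 358.2061767578125), 121.01570892333984)
top roll 0.74 641 [424.5 -18.1  46. ] [399.7 -41.8  29.2] [449.7   6.9  51.3]
top roll 0.71 396 [491.4 347.7 127.6] [472.8 333.2 110. ] [508.7 367.3 132.4]
top roll 0.58 644 [760.1 129.9  44.3] [740.7 105.8   8.4] [789.2 155.8  50.6]
top roll 0.56 662 [411.6 340.  121.4] [291.  327.5 103.8] [502.2 358.2 133.7]
side thali 0.6 12214 [370.6 236.1  10. ] [609.5 473.9  10. ] ((489.5408630371094, 355.83905029296875), 120.58853912353516)
side roll 0.79 554 [487.1 357.2 128.1] [471.8 337.1 108.5] [508.1 370.9 132.5]
side roll 0.75 198 [407.5  -8.4  40.1] [399.2 -46.8   2.7] [417.    4.6  51. ]
side roll 0.64 710 [760.6 144.7  42.2] [741.7 114.4  10. ] [789.6 159.2  51.9]
```

View pics/f1.png

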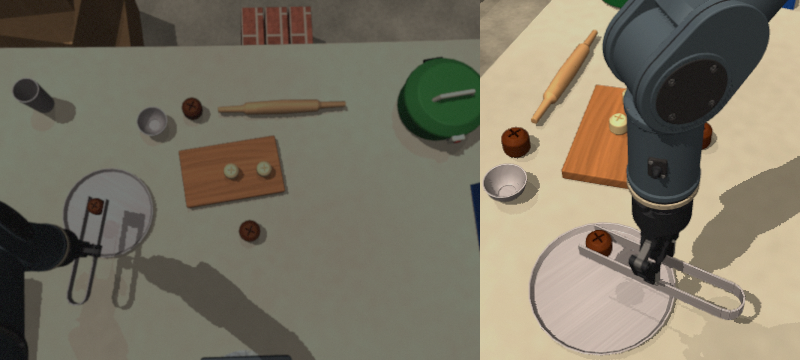

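The roll is held in the tongs over the thali (top (95,206), side (598,242)) and the pale rolls are still on the board. Roll at about (490,352), thali at (489.5,357). One small centring shift, then hand in.

>>> move_arm(plan=[[[0.5,0.3,0],[0,0,0],3],[[0,0,0],[0,0,0],3],[[0,0,0],[0,0,0],3],[[0,0,0],[0,0,0],3],[[0,0,0],[0,0,0],3],[[0,0,0],[0,0,0],3],[[0,0,0],[0,0,0],3],[[0,0,0],[0,0,0],3],[[0,0,0],[0,0,0],3],[[0,0,0],[0,0,0],3]])

```text
time: 27.0
position: [393.4, 371.9, 96.3]
orientation: [0.54, -0.531, -0.455, 0.468]
wrist_force: [0.1, 0.4, -2.0]
opening: 43.0
```

```bash
python3 st.py
python3 - <<'E'
from h import *
np.set_printoptions(precision=1,suppress=True)
for cam in ('top','side'):
    m,im,d=snap(cam)
    for o in regions_of(cam,'roll_brown')[:5]:
        v,u=np.nonzero(o['mask']); Q=[]
        for x,y in zip(u,v):
            if d[y,x]>0: c,r=ray(m,(x,y)); Q.append(c+r*d[y,x])
        if len(Q) and np.median(Q,0)[2]>100: Q=np.array(Q); print(cam,'roll',len(Q),np.median(Q,0),np.percentile(Q,2,axis=0),np.percentile(Q,98,axis=0))
print(state()['time'],state()['opening'],finish_job())
E
```

```text
27.0 [393.423 371.929  96.3  ] 42.952187420418255 [ 0.093  0.398 -2.041] [0.059 0.076 0.006]
[[ 0.147 -0.021 -0.989]
 [ 0.989 -0.002  0.148]
 [-0.005 -1.     0.02 ]]
top roll 372 [490.6 353.4 124.7] [473.2 339.6 107. ] [508.7 371.7 128.6]
side roll 529 [487.5 362.3 124.8] [472.4 342.  104.4] [508.3 374.9 128.9]
side roll 3037 [363.5 377.5 116.8] [271.6 284.    0.7] [509.6 408.2 131.7]
the job is handed in; nothing more can be done
27.2 42.90119569653747 None
```

I picked up the chimta, closed it on the small brown roll on the board and handed the job in at 27.2 s with the roll still held up over the thali.

- **Position:** the last check put the roll at about (490, 357) mm and the thali centre at (489.5, 357) mm. The roll's underside is about 92 mm above the thali floor. The two cameras disagreed by about 9 mm on the roll's y (353 and 362); I used the middle.
- **Grip:** it was steady at a 43 mm opening with a 45 N limit, and the wrist force showed a load of about 2 N, in line with tongs plus roll. The opening was a little under the expected 46 mm, but the strips measured in contact with the roll and it came up with them.
- **First lift failed:** the pads sat too high on the strip and slid off, leaving the tongs on the surface. I then wrongly read them as shifted 33 mm and moved to the wrong place. I corrected that, gripped about 9 mm lower, and the second lift held.
- **Other items:** in the last picture viewed, the pale rolls, thali, katori, belan and look-alike rolls looked undisturbed. I took no picture after the final 6 mm centring shift.

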